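# Set the eyepiece ring and hold the sprung stage out for the gauge block

### The arm

A 6-joint arm with a two-finger parallel gripper is mounted at the origin on a cart in front of the work surface, level with it; the furniture and walls round the work are solid. World frame = base frame: x ahead of the robot, y to its left, z up, the work surface at z = 0. Lengths are in m, angles in rad, forces in N, time in s.
With the tool pointing down it reaches from about 0.35 to 0.975 m from the base axis. Payload 4.9 kg.
Tool frame: the origin (TCP) lies on the centre line of the jaws, within the pads' length; the fingertips stand 14 mm ahead of it and the grasp point (between the pads) lies 5 mm behind it; z points along the fingers, y is the line along which they close (so a half turn about z gives the same grasp; the last joint's range is limited). The gripper opens to 85 mm and grips with 20 to 120 N. Pads are 22 mm wide; open, the fingers measure 114 mm over their backs; the gripper's body (76 mm by 85 mm) begins 54 mm behind the grasp point. The pads swing forward as they close: fully open they stand 13 mm farther back than shut.
Start: joints at [1.134, 0.053, 1.613, -0, 1.476, -0.119], TCP at [0.195, 0.594, 0.245] pointing down, gripper open.
Joint ranges: [-3.01, 3.01], [-1.01, 2.22], [0.06, 2.58], [-1.02, 4.17], [0.09, 2.62], [-3.14, 3.14]. Speed limits (rad/s): [2.57, 2.57, 3.14, 3.14, 3.14, 3.14].

### API

Orientations are given as a unit quaternion [w, x, y, z].
In Python, from station import arm, cams gives the robot as it stands. The module is installed in compiled form; this text tells all that it offers.
- The arm moves only by the shell command python3 -m handwheel 'ROWS' [FORCE]. ROWS is JSON, one flat list of numbers, 7 for each row, row after row: the turn, a rotation vector about the tool's x, y, z in degrees, then the shift along the tool's x, y, z in cm, then the closure, from -1 (fully open) to 1 (shut). In form: [rx, ry, rz, tx, ty, tz, gripper, rx, ry, rz, tx, ty, tz, gripper, ...]. A call has 1 to 8 rows; each row is the pose to reach, as a shift and turn from the pose commanded when the call began, along the tool's axes at that moment; what a row does not reach only later rows make up. A row lasts 1/8 s, in which the tool goes at most 62.5 mm and 10.7 degrees, less where a joint would pass 70% of its speed; a pose out of reach is approached as far as the arm can. A call with a gripper value outside its range is refused whole. The fingers move at their own pace and stop on an object; FORCE is the grip in N (left out, the last holds). Time passes only in rows, so rows that repeat a pose let the fingers close. It gives the time, the measured TCP pose, the force, the opening and the grip force at its end, in the units of the state.
- arm.get_state(): the state, without advancing time (a new reading comes with each control period).
- cams.grab_frame(name): name is "scene" or "top"; returns a dict with "img" (420x560x3 uint8, red, green, blue), "vfov" (degrees; the focal length in pixels is half the picture's height over the tangent of half this angle, whatever the lens; pixels are square), "cx", "cy" (the principal point, pixels), "distortion" ([k1, k2, p1, p2, k3] as OpenCV has them; the pictures are not rectified), "R" (3x3) and "t" (3): a world point X has camera coordinates R X + t. Camera axes: x right, y down, z forward; pixel columns grow to the right and rows downward; lengths in m; the calibration is good to about 2 mm. A picture is of the moment at which its call begins. There is no depth.
- arm.finish_job(): hands the job in; it is judged then, once.
The state is a dict: "t": time; "joint_pos": joint angles; "dq": joint speeds; "joint_efforts": joint torques, N m; "tcp_pos": TCP position; "ee_rot": TCP orientation; "wrist_force": force on the tool from outside, world axes, zero at the start; "wrist_torque": the same for the moment, N m; "opening": finger opening in m; "finger_force": force on a finger pad.
Only numpy, scipy, OpenCV 4.12 (cv2) and the standard library are available. Lean on these libraries where they do the work, as an engineer would, in place of code of your own. Each camera call takes 0.05 s, during which the arm holds its last target. There are 200 camera calls.

### The job

On the small measuring microscope, turn the eyepiece focusing ring until its white line meets the red mark on the collar; only then draw the sprung stage out towards you by its upright knob until its white pointer line stands between the two red lines of the scale, keeping it off its end stop and without the green mount shifting on it. Finish while still holding the stage there against its spring: I will then slip the gauge block in between micrometer spindle and anvil. Leave the other things on the bench alone.

Things in the scene. Friction and masses are not known exactly. Their poses are not given: they have to be found in the camera images.
- measuring_microscope: small white measuring microscope fixed to the bench, base 170 mm (x) by 156 mm (y); origin under the optical axis at bench level. Its -x is its front (faces the robot within about 20 degrees), z up. Column 29 mm thick, 62 mm behind the axis, top 171 mm high. The vertical tube carries on top an aluminium collar, 74 mm across, upper face 178 mm high, and above it the focusing ring
- focus_ring (a joint): angle of the black ribbed eyepiece focusing ring about the vertical tube axis, rad, positive counter-clockwise from above. 0: white line at the red mark. Starts at 0.6 to 1.3, so it needs a clockwise turn; light friction (0.05 N m), stays where it is left; stops at +-1.6
- ring_top (a point): on the ring's axis, at the height of its upper face (208 mm above the bench). The ring is 47 mm across and reaches from 178.5 mm to 208 mm, just above the collar; a rubber eyecup 32 mm across stands on it, up to 224 mm, and turns with it
- ring_line (a point): outer end of the ring's white line, on the ring's upper edge, 23.5 mm from the axis; the line runs over the ring's upper face and down its side
- red_mark (a point): middle of the red mark on the fixed collar, at the front of the microscope, 31 mm from the axis, 178 mm high
- stage_table (a joint): how far the stage is drawn out towards the front of the microscope (its -x), m. 0: home, micrometer spindle on its anvil. A spring pulls it home with 4.8 N at home, plus 0.12 N per mm (8.6 N at 32 mm). The stage's white pointer line stands between the two red lines from 28 to 36 mm; end stop at 46 mm
- pull_knob: the stage's upright black knob, to pull the stage by; origin on its axis, 83 mm above the bench. It is 18 mm across from 68 to 94 mm above the bench (top 98 mm); free on all sides above its lug (26 mm wide, upper face 57 mm high); spins loosely. With the stage home it stands 92 mm ahead of the optical axis and 42 mm to the microscope's +y
- scale_band (a point): middle between the two red lines (8 mm apart) across the fixed aluminium scale beside the stage, on the microscope's +y side, 57 mm high
- pointer (a point): outer end of the stage's white pointer line, beside the scale, 58 mm high; moves with the stage; 32 mm behind scale_band (along the microscope's x) when home
- stage_centre (a point): centre of the stage's upper face (58 mm above the bench, black table 110x110 mm with a round pale insert); moves with the stage
- mount: green specimen mount, cylinder 32 mm across, 19 mm high, lying loose on the middle of the stage (within 3 mm of stage_centre) under the objective; origin under its centre
- gauge_case: open wooden case 78x56x18 mm with blue lining, fixed, holds the gauge block; origin under its centre
- gauge_block: plain steel gauge block 35x25x9 mm lying in the case; origin under its centre; to be left alone (a colleague will put it in)
- red_mount: red specimen mount, cylinder 32 mm across, 19 mm high; origin under its centre; bystander
- black_mount: black specimen mount, cylinder 32 mm across, 19 mm high; origin under its centre; bystander
- loupe: black loupe 40 mm across, 38 mm high; origin under its centre; bystander
- red_cap_bottle: white bottle with a red cap, 44 mm across, 125 mm high; origin under its centre; bystander
- blue_cap_bottle: white bottle with a blue cap, 44 mm across, 125 mm high; origin under its centre; bystander
- amber_bottle: small amber bottle with a black cap, 34 mm across, 85 mm high; origin under its centre; bystander

How it is judged:
On the way, in this order (a step that is already met when the one before it is completed fails the run):
1. the ring's white line is at the red mark while the stage is still home (value of joint focus_ring between -0.12 and 0.12 rad and value of joint stage_table between -0.01 and 0.006 m), for 0.2 s.
2. the stage is drawn out by the fingers until its pointer stands between the red lines (value of joint stage_table between 0.028 and 0.036 m and contact force between the fingers and pull_knob above 3 N), for 0.3 s.
At the end, for the whole second after the job is handed in: Ring line within 0.12 rad of the red mark; stage drawn out 28 to 36 mm (pointer between the red lines), still (under 10 mm/s) and held at its knob by the fingers (over 3 N); mount lying flat (within 0.1 rad) and within 10 mm of the stage's middle; nothing else moved over 20 mm (all of step 2 and value of joint focus_ring between -0.12 and 0.12 rad and horizontal distance between mount and stage_centre below 0.01 m and angle between mount's own z axis and vertical below 0.1 rad and velocity of joint stage_table between -0.01 and 0.01 m/s); the arm keeps its last pose, push and grip.
It fails at once if the stage is run on to its end stop (value of joint stage_table above 0.0445 m).
It fails at once if the mount is shifted off its place on the stage (horizontal distance between mount and stage_centre above 0.012 m).
It fails at once if the gauge block is disturbed (moved more than 20 mm) (distance of gauge_block from where it was at the start of the episode above 0.02 m).
It fails at once if another thing on the bench is disturbed (moved more than 20 mm) (distance of any of red_mount, black_mount, loupe, red_cap_bottle, blue_cap_bottle, amber_bottle from where it was at the start of the episode above 0.02 m).
It also fails if it takes over 45 s, if anything falls off the work surface, if the arm or the gripper's body presses on something with over 40 N, if the wrist force passes 120 N, or if a joint passes its speed limit or range.

## Working session

There is one attempt and no reset: what is moved stays moved. The work goes in short steps, Python scripts to look and compute and a shell command to move; the robot and the scene stay as the last step left them, time stands still between calls to the robot, and variables do not carry over. Pictures are saved under pics/ and viewed, at most 12 in all, crops included, and the job is handed in when it is done.

```bash
mkdir -p pics
cat > h.py <<'E'
import numpy as np, cv2
from station import arm, cams
def cam(f):
    h=f["img"].shape[0]; fl=h/2/np.tan(np.radians(f["vfov"])/2)
    return np.array([[fl,0,f["cx"]],[0,fl,f["cy"]],[0,0,1]]),np.array(f["distortion"],float),np.array(f["R"]),np.array(f["t"])
def ray(f,uv):
    K,d,R,t=cam(f); p=cv2.undistortPoints(np.array([[uv]],float),K,d)[0,0]
    return -R.T@t, R.T@np.array([p[0],p[1],1])
def onz(f,uv,z):
    o,d=ray(f,uv); return o+d*(z-o[2])/d[2]
def proj(f,X):
    K,d,R,t=cam(f); return cv2.projectPoints(np.array(X,float).reshape(-1,3),cv2.Rodrigues(R)[0],t,K,d)[0][:,0]
def save(f,n,box=None,s=1):
    im=f["img"][:,:,::-1]
    if box: im=im[box[1]:box[3],box[0]:box[2]]
    cv2.imwrite("pics/"+n,cv2.resize(im,None,fx=s,fy=s,interpolation=cv2.INTER_CUBIC))
E
python3 - <<'E'
from h import *
for n in("scene","top"):
    f=cams.grab_frame(n); save(f,n+"0.png",s=1.4); print(n,-f["R"].T@f["t"],f["vfov"],f["R"][2])
s=arm.get_state();print(s)
E
```

```text
scene [-0.18042791 -0.92502481  0.9879664 ] 48.42005232606696 [ 0.55977883  0.56417268 -0.60692409]
top [ 0.56699507 -0.12200457  1.34087111] 48.55163125811062 [ 0.0287932  -0.02797344 -0.99919389]
{'t': 0.1, 'joint_pos': array([ 1.13398094e+00,  5.33315414e-02,  1.61415245e+00,  1.48580101e-05,
        1.47602706e+00, -1.19005034e-01]), 'dq': array([ 3.63572853e-04, -1.94609002e-03, -3.59222530e-03, -3.90865736e-05,
        3.39340645e-03, -1.75549748e-03]), 'joint_efforts': array([-2.71540239e-04, -3.94905531e+01, -3.71363139e+01, -1.46909210e-04,
        4.01093755e-03, -1.51775527e-05]), 'tcp_pos': array([0.19507236, 0.59320673, 0.24416324]), 'ee_rot': array([-2.70264107e-04,  1.58237900e-01,  9.87400550e-01, -9.20365974e-04]), 'wrist_force': array([-0.72606394,  0.29631252,  0.42845298]), 'wrist_torque': array([0.01151511, 0.02464626, 0.06504586]), 'finger_force': 0.0, 'opening': 0.08558051799585915}
```

View pics/scene0.png

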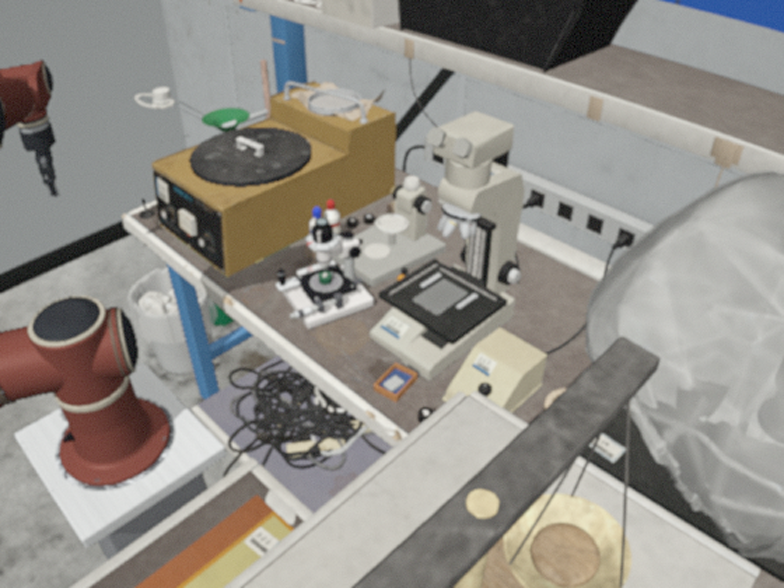

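View pics/top0.png

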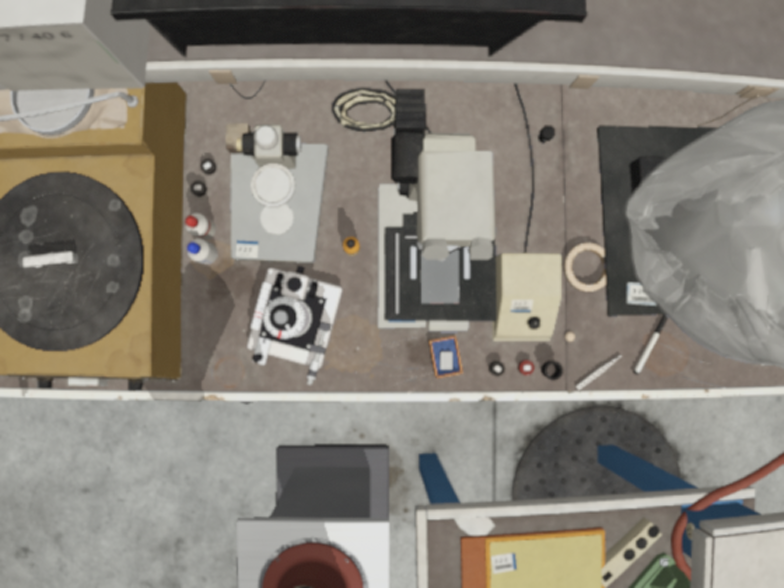

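The scene view shows the microscope at about (325,270) in 1.4x pixels. In the top view it is at (290,320), with the front pointing down, the ring dark at (285,318) and the knob near (257,356).

Run:
```python
from h import *
f=cams.grab_frame("top"); save(f,"t1.png",(165,180,255,285),7)
for uv,z in (((203,227),.224),((183,254),.098)): print(onz(f,uv,z))
f=cams.grab_frame("scene"); save(f,"s1.png",(185,140,275,240),6)
```

```text
[0.57075263 0.02552332 0.224     ]
[0.4989702  0.09556725 0.098     ]
```

View pics/t1.png

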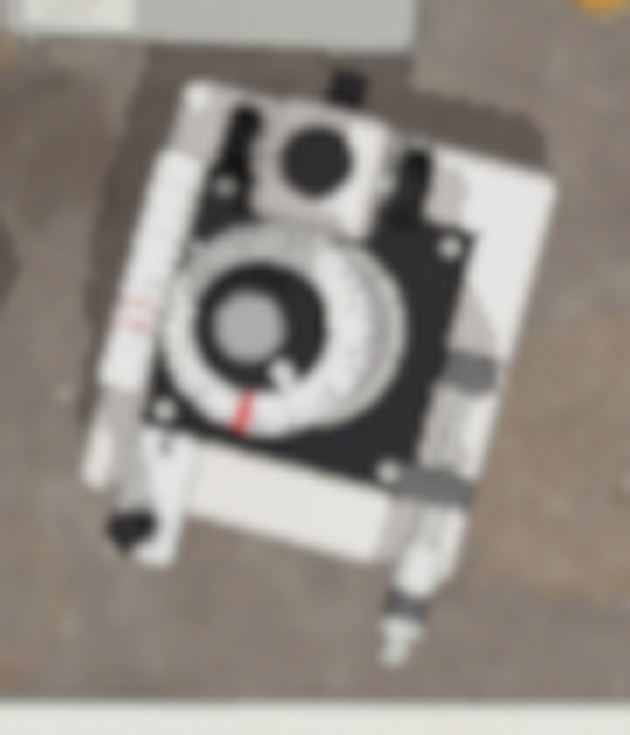

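View pics/s1.png

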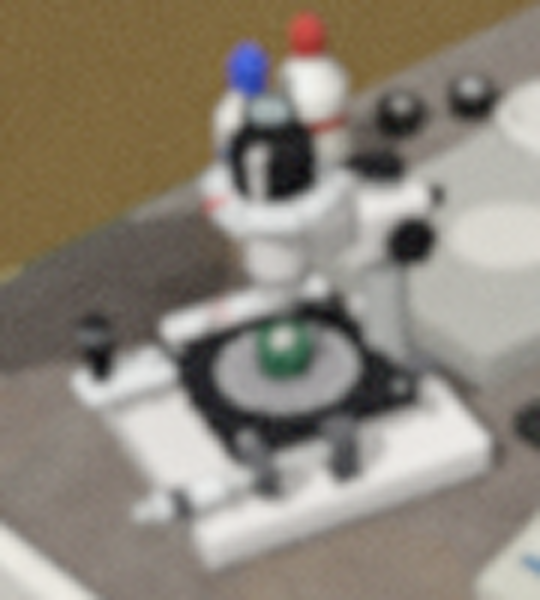

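Top crop: eyecup centre (248,325), white line end (285,377), red mark (243,412), knob top about (125,533), red scale lines about (138,313). Scene crop: the knob is upright at (95,340) and clear of other things, and the mount is green.

Run:
```python
from h import *
f=cams.grab_frame("top")
c=lambda u,v:(165+u/7-.43,180+v/7-.43)
P={n:onz(f,c(*uv),z) for n,uv,z in(("eye",(248,325),.224),("line",(285,378),.208),("red",(243,412),.178),("knob",(125,533),.098),("band",(138,313),.057))}
# ring ellipse fit: dark contour
for k,v in P.items(): print(k,v.round(4))
def fit(yaw):  # predicted offsets from axis
    R=np.array([[np.cos(yaw),-np.sin(yaw)],[np.sin(yaw),np.cos(yaw)]])
    return R
a=P["eye"][:2]
r=P["red"][:2]-a; l=P["line"][:2]-a; k=P["knob"][:2]-a
print("red r",np.hypot(*r),"line r",np.hypot(*l),"knob r",np.hypot(*k),np.hypot(92,42))
yr=np.arctan2(-r[1],-r[0]); yk=np.arctan2(k[1],k[0])-np.arctan2(.042,-.092)
print("yaw red,knob",yr,yk%(2*np.pi),"ring",np.arctan2(l[1],l[0])-np.arctan2(r[1],r[0]))
g=cams.grab_frame("scene")
# scene knob top
kp=(185+97/6-.4,140+325/6-.4); o,d=ray(g,kp); print("scene knob@.098",onz(g,kp,.098))
print("scene eyecup top",onz(g,(185+268/6-.4,140+108/6-.4),.224))
print("knob proj", proj(f,[*P["knob"][:2],.098]))
```

```text
eye [0.5731 0.0328 0.224 ]
line [0.5549 0.022  0.208 ]
red [0.5424 0.0408 0.178 ]
knob [0.4944 0.0971 0.098 ]
band [0.5787 0.0995 0.057 ]
red r 0.031798879974981126 line r 0.021216437589879168 knob r 0.10168901930990425 101.13357503816425
yaw red,knob -0.25551093215937865 6.026378681281871 ring -5.495825269900871
scene knob@.098 [0.49340569 0.0959702  0.098     ]
scene eyecup top [0.57444618 0.03832589 0.224     ]
knob proj [[182.42714286 255.71285714]]
```

The measurements agree with the given sizes: axis about (0.573,0.034), yaw about -0.256, ring about 0.79 rad. First I lift and move to a point in front of the microscope.

```bash
cat >> h.py <<'E'
from scipy.spatial.transform import Rotation as Ro
def to(x,y,z,yaw=None):
    "shift in tool cm to world point, and rz so tool y lies along world angle yaw"
    s=arm.get_state(); q=s["ee_rot"]; R=Ro.from_quat([q[1],q[2],q[3],q[0]]).as_matrix()
    print("shift cm",(100*R.T@(np.array([x,y,z])-s["tcp_pos"])).round(2),"tool y angle",np.degrees(np.arctan2(R[1,1],R[0,1])).round(1),"z",R[:,2].round(3),"t",s["t"],"open",s["opening"])
E
python3 -m handwheel '[0,0,0,-18,-22,-9,-1, 0,0,0,-36,-45,-9,-1, 0,0,0,-36,-45,-9,-1, 0,0,0,-36,-45,-9,-1, 0,0,0,-36,-45,-9,-1, 0,0,0,-36,-45,-9,-1, 0,0,0,-36,-45,-9,-1, 0,0,0,-36,-45,-9,-1]' 20
python3 -c "
from h import *
to(.574,.034,.27)"
```

```text
t: 1.3
tcp_pos: [0.3678, 0.13, 0.3244]
ee_rot: [0.001, 0.158, 0.987, 0.0]
wrist_force: [1.5, 0.1, 0.1]
opening: 0.0855
finger_force: 0.0
shift cm [-22.58  -2.69   5.47] tool y angle 71.8 z [ 0.002  0.    -1.   ] t 1.3 open 0.08549710050369723
```

```bash
python3 -m handwheel '[0,0,0,-22.6,-2.7,4,-1, 0,0,0,-22.6,-2.7,4,-1, 0,0,0,-22.6,-2.7,4,-1, 0,0,0,-22.6,-2.7,4,-1, 0,0,0,-22.6,-2.7,4,-1, 0,0,0,-22.6,-2.7,5.5,-1, 0,0,0,-22.6,-2.7,5.5,-1]'
python3 - <<'E'
from h import *
to(.574,.034,.199)
f=cams.grab_frame("top"); save(f,"t2.png",(165,160,265,285),5)
g=cams.grab_frame("scene"); save(g,"s2.png",(185,100,275,220),5)
E
cd pics; python3 -c "
import cv2,numpy as np
a=cv2.imread('t2.png');b=cv2.imread('s2.png');h=600
cv2.imwrite('m2.png',np.hstack([cv2.resize(x,(380,600*380*x.shape[0]//x.shape[1]//600))[:450] for x in(a,b)]))"
```

```text
t: 2.17
tcp_pos: [0.5722, 0.0363, 0.2672]
ee_rot: [-0.001, 0.158, 0.987, -0.0]
wrist_force: [-0.2, -0.1, 0.8]
opening: 0.0854
finger_force: 0.0
shift cm [-0.25 -0.16  6.82] tool y angle 71.8 z [-0.003  0.    -1.   ] t 2.175 open 0.08535714118454936
```

View pics/m2.png

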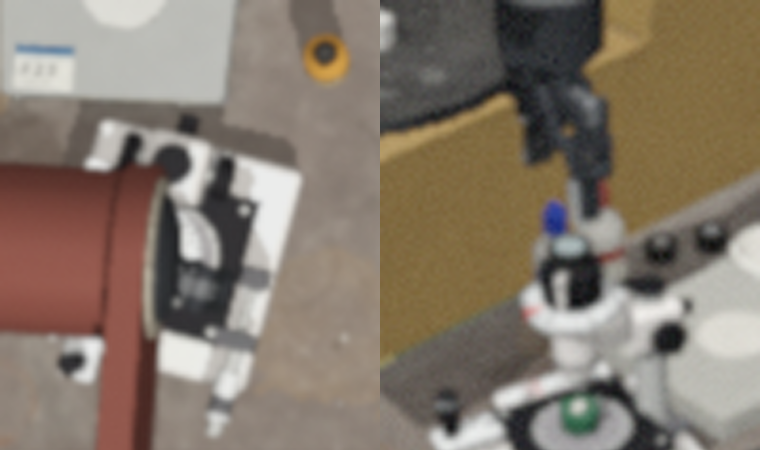

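The top view is hidden by the arm. In the scene view the fingers straddle the eyecup, with tips at about (590,210) and (537,158) and the eyecup at (570,243). I'll check the line-up by projection.

Run:
```python
from h import *
g=cams.grab_frame("scene"); s=arm.get_state(); p=s["tcp_pos"]
a=np.radians(71.8); y=np.array([np.cos(a),np.sin(a),0])
for n,X in (("tip-",p-y*.0425+[0,0,-.003]),("tip+",p+y*.0425+[0,0,-.003]),("eye",[.573,.033,.224]),("eye2",[.574,.037,.224])):
    u=proj(g,X)[0]; print(n,u.round(1),"mosaic",((u-[185,100])*380/90+[380,0]).round())
```

```text
tip- [234.  152.7] mosaic [587. 222.]
tip+ [223.5 139.8] mosaic [542. 168.]
eye [230.  158.4] mosaic [570. 247.]
eye2 [229.4 157.8] mosaic [568. 244.]
```

```bash
python3 -m handwheel '[0,0,0,-0.2,-0.1,4,-1, 0,0,0,-0.2,-0.1,7,-1, 0,0,0,-0.2,-0.1,7,-1, 0,0,0,-0.2,-0.1,7,1, 0,0,0,-0.2,-0.1,7,1, 0,0,0,-0.2,-0.1,7,1, 0,0,0,-0.2,-0.1,7,1, 0,0,0,-0.2,-0.1,7,1]' 20; python3 -c "
from h import *
print(arm.get_state()['joint_pos'])"
```

```text
t: 3.32
tcp_pos: [0.5761, 0.0321, 0.2018]
ee_rot: [0.001, 0.158, 0.987, -0.002]
wrist_force: [-3.7, -4.0, 5.8]
opening: 0.0456
finger_force: 21.5
[-0.07127383 -0.0313546   1.77113208 -0.00453023  1.39957966 -1.32319165]
```

Gripped at 46 mm, which matches the ring. Now I turn it 45° clockwise.

```bash
python3 -m handwheel '[0,0,8,0,0,0,1, 0,0,16,0,0,0,1, 0,0,24,0,0,0,1, 0,0,32,0,0,0,1, 0,0,40,0,0,0,1, 0,0,45,0,0,0,1, 0,0,45,0,0,0,1, 0,0,45,0,0,0,1]'
python3 - <<'E'
from h import *
to(.574,.034,.27); print(arm.get_state()["wrist_torque"])
g=cams.grab_frame("scene"); save(g,"s3.png",(205,130,265,190),9)
E
```

```text
t: 4.32
tcp_pos: [0.5745, 0.0302, 0.2018]
ee_rot: [0.001, 0.525, 0.851, -0.004]
wrist_force: [-9.8, -11.0, 9.5]
opening: 0.0455
finger_force: 22.0
shift cm [ 0.32  0.08 -6.83] tool y angle 26.7 z [-0.003 -0.009 -1.   ] t 4.325 open 0.0455308058965682
[-1.93465598  1.80998966  0.01003098]
```

View pics/s3.png

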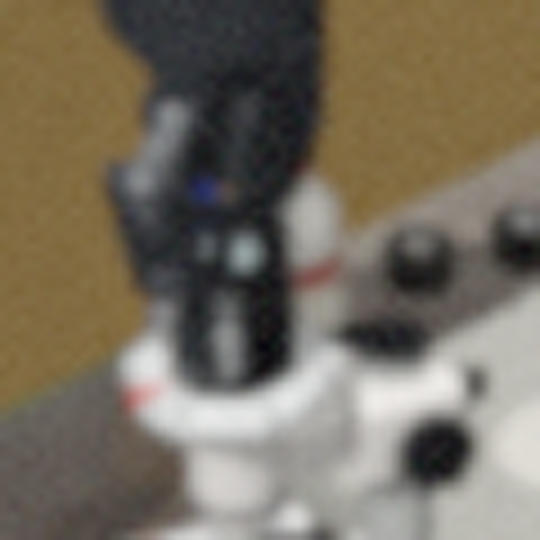

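The picture shows a pale streak at (227,345) on the ring, the red mark at (140,395), and a pale patch at (157,315) under the left finger. I'll project the line to see which of these it is.

Run:
```python
from h import *
g=cams.grab_frame("scene"); ax=np.array([.574,.035])
for q in (1.0,.8,.6,.3,.1,0,-.1):
    a=np.pi-.256+q; X=[[*(ax+.0235*np.array([np.cos(a),np.sin(a)])),z] for z in(.206,.18)]
    print(q,((proj(g,X)-[205,130]+.5)*9).round().tolist())
print("red",((proj(g,[*(ax+.031*np.array([np.cos(np.pi-.256),np.sin(np.pi-.256)])),.178])-[205,130]+.5)*9).round())
```

```text
1.0 [[223.0, 339.0], [227.0, 403.0]]
0.8 [[209.0, 338.0], [214.0, 402.0]]
0.6 [[197.0, 336.0], [202.0, 399.0]]
0.3 [[181.0, 329.0], [186.0, 393.0]]
0.1 [[172.0, 324.0], [177.0, 387.0]]
0 [[169.0, 321.0], [174.0, 384.0]]
-0.1 [[167.0, 317.0], [172.0, 381.0]]
red [[155. 395.]]
```

```bash
python3 -m handwheel '[0,0,0,0,0,0,-1, 0,0,0,0,0,0,-1, 0,0,0,0,0,0,-1, 0,0,-10,0,0,-5,-1, 0,0,-20,0,0,-7,-1, 0,0,-30,0,0,-7,-1, 0,0,-40,0,0,-7,-1, 0,0,-45,0,0,-7,-1]'
python3 - <<'E'
from h import *
to(.574,.034,.199)
g=cams.grab_frame("scene"); save(g,"s4.png",(205,130,265,190),9)
E
```

```text
t: 5.42
tcp_pos: [0.5756, 0.0343, 0.2688]
ee_rot: [0.0, 0.156, 0.988, 0.0]
wrist_force: [-0.4, 0.5, 0.0]
opening: 0.0854
finger_force: 0.0
shift cm [ 0.14 -0.08  6.98] tool y angle 72.0 z [ 0.  0. -1.] t 5.425 open 0.08544759183801413
```

View pics/s4.png

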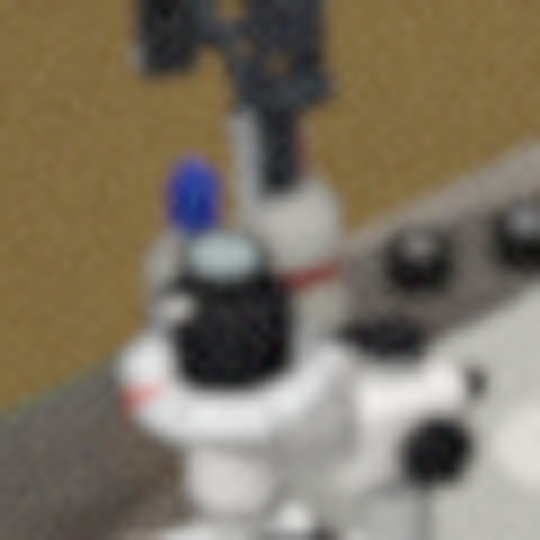

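The ring has turned: the white line is now at (175,308), pointing to the left towards the red mark at (140,395). I'll pull back for a clear top view to check it precisely.

```bash
python3 -m handwheel '[0,0,0,6,3,-5,-1, 0,0,0,12,5,-5,-1, 0,0,0,20,10,-5,-1, 0,0,0,20,15,-5,-1, 0,0,0,20,15,-5,-1, 0,0,0,20,15,-5,-1, 0,0,0,20,15,-5,-1]'
python3 - <<'E'
from h import *
f=cams.grab_frame("top"); save(f,"t5.png",(170,195,230,265),8)
E
```

```text
t: 6.35
tcp_pos: [0.4325, 0.2385, 0.3187]
ee_rot: [-0.0, 0.159, 0.987, -0.0]
wrist_force: [0.5, -0.2, 0.4]
opening: 0.0852
finger_force: 0.0
```

View pics/t5.png

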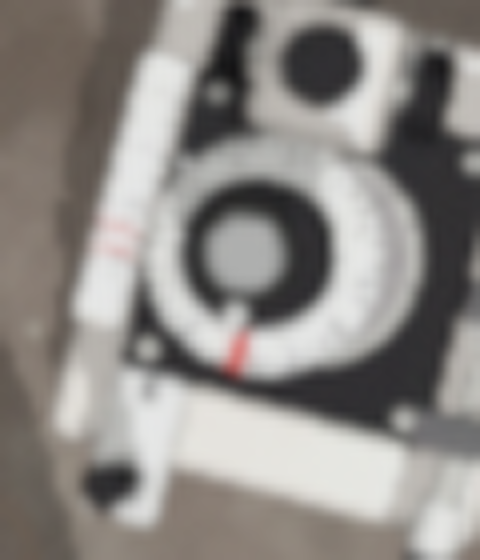

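Here the eyecup is at (244,252), the white line runs around (236,308), and the red mark is at (238,353). They look lined up, so I'll compute the angle.

Run:
```python
from h import *
f=cams.grab_frame("top"); im=f["img"].astype(int)
c=lambda u,v:(170+u/8-.44,195+v/8-.44)
ax=onz(f,c(244,252),.224)[:2]
r=onz(f,c(238,353),.178)[:2]-ax
for uv in((235,312),(236,308),(237,300)):
    l=onz(f,c(*uv),.208)[:2]-ax
    d=np.arctan2(l[1],l[0])-np.arctan2(r[1],r[0]); print(uv,ax,np.hypot(*r),np.hypot(*l),(d+np.pi)%(2*np.pi)-np.pi)
# predicted ring line end pixel for several angles, using yaw from knob
yaw=-.256
for q in(-.2,-.1,0,.1,.2):
    a=np.pi+yaw+q; print(q,((proj(f,[*(ax+.0225*np.array([np.cos(a),np.sin(a)])),.208])[0]-[170,195]+.44)*8).round())
K=onz(f,c(113,482),.098); print("knob",K)
to(K[0],K[1],.15)
```

```text
(235, 312) [0.57298908 0.03260917] 0.0322996876299237 0.018801454001532818 -0.008599934610410198
(236, 308) [0.57298908 0.03260917] 0.0322996876299237 0.01754890217624314 -0.010071004889941726
(237, 300) [0.57298908 0.03260917] 0.0322996876299237 0.015128374964093869 -0.03320249429519473
-0.2 [219. 319.]
-0.1 [225. 322.]
0 [232. 324.]
0.1 [239. 325.]
0.2 [247. 326.]
knob [0.49681673 0.09372227 0.098     ]
shift cm [-10.62 -11.69  16.88] tool y angle 71.7 z [-0. -0. -1.] t 6.45 open 0.08553493086871568
```

The ring reads about -0.01 rad, well within tolerance. The knob is at about (0.495,0.096), as predicted from the geometry. Next I move above it and descend.

```bash
python3 -m handwheel '[0,0,0,-5,-6,4,-1, 0,0,0,-10,-11.5,8,-1, 0,0,0,-10.3,-11.5,14,-1, 0,0,0,-10.3,-11.5,17,-1, 0,0,0,-10.3,-11.5,17,-1, 0,0,0,-10.3,-11.5,17,-1, 0,0,0,-10.3,-11.5,17,-1]'
python3 - <<'E'
from h import *
to(.495,.096,.080)
g=cams.grab_frame("scene"); save(g,"s6.png",(180,150,260,220),8)
print(((proj(g,[[.495,.096,.098],[.495,.096,.068]])-[180,150])*8).round())
E
```

```text
t: 7.32
tcp_pos: [0.4961, 0.098, 0.1523]
ee_rot: [0.003, 0.158, 0.987, 0.001]
wrist_force: [0.3, -0.2, -0.1]
opening: 0.0853
finger_force: 0.0
shift cm [ 0.08 -0.24  7.23] tool y angle 71.8 z [ 0.006  0.    -1.   ] t 7.325 open 0.08530296933309851
[[169. 348.]
 [176. 408.]]
```

View pics/s6.png

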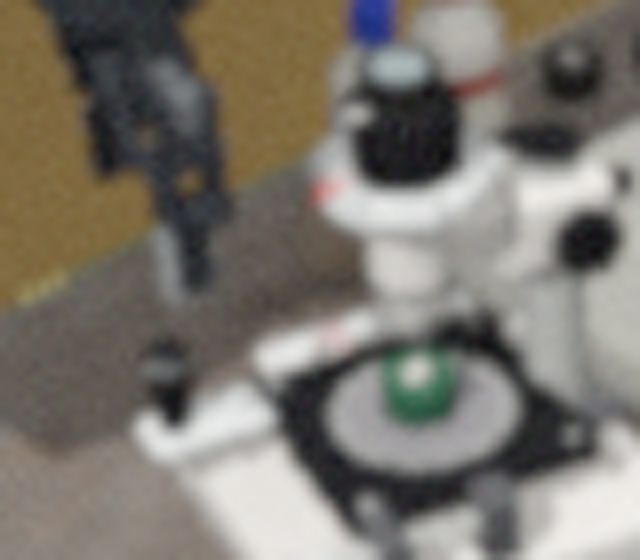

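The knob is at (167,365), where it was predicted, and the fingers are above it on either side. Descend and grip.

```bash
python3 -m handwheel '[0,0,0,0.1,-0.2,4,-1, 0,0,0,0.1,-0.2,7.2,-1, 0,0,0,0.1,-0.2,7.2,-1, 0,0,0,0.1,-0.2,7.2,1, 0,0,0,0.1,-0.2,7.2,1, 0,0,0,0.1,-0.2,7.2,1, 0,0,0,0.1,-0.2,7.2,1, 0,0,0,0.1,-0.2,7.2,1]' 50
python3 - <<'E'
from h import *
d=32*np.array([-.967,.253,0])/1000; s=arm.get_state(); p=s["tcp_pos"]; to(*(p+d)); print(s["joint_pos"].round(2))
E
```

```text
t: 8.38
tcp_pos: [0.4941, 0.0979, 0.0782]
ee_rot: [0.001, 0.159, 0.987, 0.003]
wrist_force: [2.4, 9.2, 1.5]
opening: 0.0164
finger_force: 48.8
shift cm [ 3.19 -0.2  -0.01] tool y angle 71.8 z [ 0.004  0.005 -1.   ] t 8.375 open 0.01643309750737411
[ 0.05 -0.07  2.03  0.01  1.18 -1.21]
```

```bash
python3 -m handwheel '[0,0,0,0.3,0,0,1, 0,0,0,0.7,0,0,1, 0,0,0,1.2,-0.1,0,1, 0,0,0,1.7,-0.1,0,1, 0,0,0,2.2,-0.1,0,1, 0,0,0,2.6,-0.2,0,1, 0,0,0,2.9,-0.2,0,1, 0,0,0,3.1,-0.2,0,1]'
python3 -m handwheel '[0,0,0,0,0,0,1, 0,0,0,0,0,0,1]'
python3 - <<'E'
from h import *
s=arm.get_state(); d=(s["tcp_pos"]-[.4941,.0979,.0782]); print("drawn",d@[-.967,.253,0]*1e3,d)
f=cams.grab_frame("top"); save(f,"t7.png",(165,200,225,270),6)
g=cams.grab_frame("scene"); save(g,"s7.png",(180,155,250,225),6)
a=cv2.imread("pics/t7.png");b=cv2.imread("pics/s7.png"); cv2.imwrite("pics/m7.png",np.hstack([a[:420],b[:420]]))
E
```

```text
t: 9.38
tcp_pos: [0.466, 0.1055, 0.0783]
ee_rot: [0.005, 0.158, 0.987, 0.003]
wrist_force: [12.1, 7.3, -7.0]
opening: 0.0163
finger_force: 48.9
t: 9.62
tcp_pos: [0.4659, 0.1055, 0.0783]
ee_rot: [0.004, 0.159, 0.987, 0.003]
wrist_force: [10.2, 7.1, -5.3]
opening: 0.0165
finger_force: 48.9
drawn 29.223063800844773 [-2.82227453e-02  7.63505581e-03  7.29120298e-05]
```

View pics/m7.png

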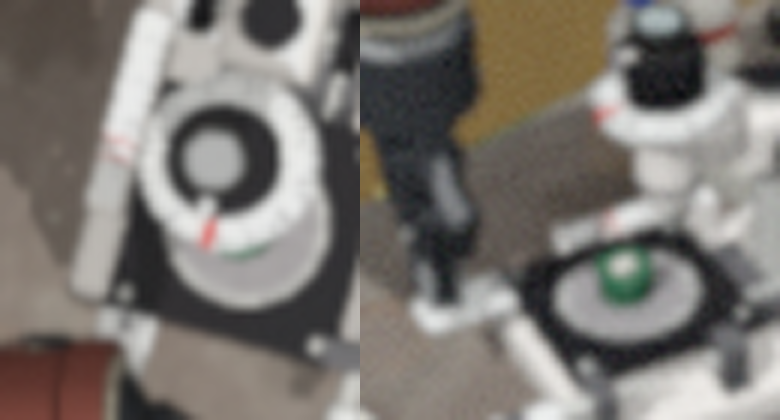

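The stage is out about 29 mm, the mount still stands on the insert, and the ring line at (205,208) still meets the red mark at (208,232). I'll pull 3 mm more to reach the middle of the band.

```bash
python3 -m handwheel '[0,0,0,0.1,0,0,1, 0,0,0,0.2,0,0,1, 0,0,0,0.3,0,0,1, 0,0,0,0.3,0,0,1, 0,0,0,0.3,0,0,1, 0,0,0,0.3,0,0,1]'
python3 - <<'E'
from h import *
s=arm.get_state(); d=(s["tcp_pos"]-[.4941,.0979,.0782]); print("drawn",d@[-.967,.253,0]*1e3,s["dq"].round(3))
f=cams.grab_frame("top"); save(f,"t8.png",(172,205,232,265),9)
E
```

```text
t: 10.48
tcp_pos: [0.4632, 0.1063, 0.0783]
ee_rot: [0.004, 0.159, 0.987, 0.003]
wrist_force: [10.4, 7.0, -5.4]
opening: 0.0167
finger_force: 48.9
drawn 32.03625324827483 [ 0.001 -0.001 -0.001 -0.     0.    -0.002]
```

View pics/t8.png

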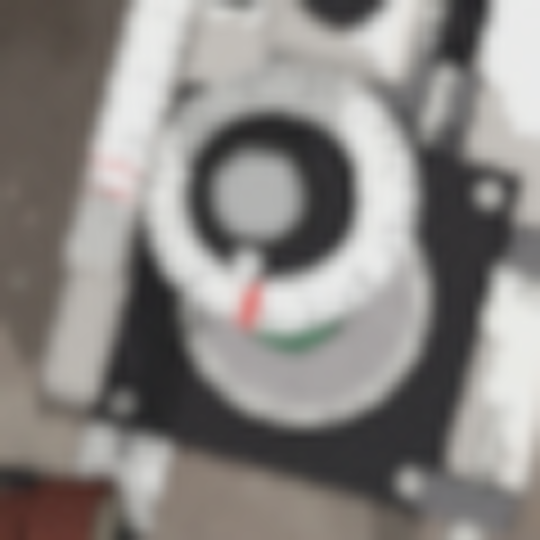

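The table's corner screw went from (188.5,238.5) to (185.6,249.8) px. That is about 11.7 px, or 32 mm, which matches the arm's travel, so the knob did not slip. Ring and mount are good, so I hand it in.

```bash
python3 -c "
from station import arm
print(arm.finish_job())"
```

```text
the job is handed in; nothing more can be done
None
```

I turned the ring line onto the red mark (about 0.01 rad off), then drew the stage out about 32 mm; the gripper holds it there by the knob, with the green mount still on the insert, and the job is handed in (no verdict was shown).

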